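Find and mark the balance point of a ballasted bar

ROBOT

A 6-joint arm with a two-finger parallel gripper is mounted at the origin on a cart in front of the work surface, level with it; the furniture and walls round the work are solid. World frame = base frame: x ahead of the robot, y to its left, z up, the work surface at z = 0. Lengths are in m, angles in rad, forces in N, time in s.
With the tool pointing down it reaches from about 0.3 to 0.875 m from the base axis. Payload 6.4 kg.
Tool frame: the origin (TCP) lies between the finger pads; the fingertips stand 8 mm ahead of it and the grasp point (between the pads) lies 11 mm behind it (ctrl.finger_overhang is the distance from the TCP to the fingertips, in m); z points along the fingers, y is the line along which they close (so a half turn about z gives the same grasp; the last joint's range is limited). The gripper opens to 85 mm and grips with 20 to 120 N. Pads are 22 mm wide; open, the fingers measure 114 mm over their backs; the gripper's body (76 mm by 85 mm) begins 54 mm behind the grasp point. The pads swing forward as they close: fully open they stand 13 mm farther back than shut.
Start: joints at [-1.385, 0.181, 1.607, -0, 1.354, -0.206], TCP at [0.22, -0.531, 0.239] pointing down, gripper open.
Joint ranges: [-2.99, 2.99], [-0.89, 2.07], [0.3, 2.58], [-1.14, 4.28], [0, 2.63], [-3.12, 3.12]. Speed limits (rad/s): [2.57, 2.57, 3.01, 3.14, 3.14, 3.14].

INTERFACE

Orientations are given as a unit quaternion [w, x, y, z].
In Python, from bench import ctrl, camera gives the robot as it stands.
- The arm moves only by the shell command python3 -m pendant 'ROWS' [OPENING]. ROWS is JSON, a list of rows, each a list of 6 numbers: the shift along the world's x, y, z normalised to -1 to 1, where 1 is 200 mm, then the turn, a rotation vector about the world's x, y, z normalised to -1 to 1, where 1 is pi/2 rad. In form: [[dx, dy, dz, rx, ry, rz], ...]. A call has exactly 10 rows; each row shifts and turns the commanded pose from where the row before left it; what a row does not reach is not made up. A row lasts 1/8 s, in which the tool goes at most 62.5 mm and 10.7 degrees, less where a joint would pass 70% of its speed; a pose out of reach is approached as far as the arm can. A call with a number of a shift or a turn outside -1 to 1 is refused whole. A call with a gripper value outside its range is refused whole. OPENING is the opening, from -1 (shut) to 1 (fully open), set as the call begins (- or left out, the last holds). The fingers move at their own pace and stop on an object; the grip force is fixed at half the most. Time passes only in rows, so rows that do not move let the fingers close, or fill a call up. It gives the time, the measured TCP pose, the force, the opening and the grip force at its end, in the units of the state.
- ctrl.get_obs(): the state, without advancing time (a new reading comes with each control period).
- camera(name): name is "scene" or "top"; returns a dict with "color" (480x640x3 uint8, blue, green, red), "fx", "fy", "cx", "cy" (pixels), "xyz" and "rotation" of the camera in the world. Camera axes: x right, y down, z forward; pixel columns grow to the right and rows downward; lengths in m; the calibration is good to about 2 mm. A picture is of the moment at which its call begins. There is no depth.
- ctrl.hand_in(): hands the job in; it is judged then, once.
The state is a dict: "time_s": time; "q": joint angles; "dq": joint speeds; "joint_efforts": joint torques, N m; "eef_pos": TCP position; "eef_rot": TCP orientation; "wrist_force": force on the tool from outside, world axes, zero at the start; "torque": the same for the moment, N m; "opening": opening from 0.0 (shut) to 1.0 (fully open); "grasp_force": force on a finger pad.
Only numpy, scipy, OpenCV 4.12 (cv2) and the standard library are available. Lean on these libraries where they do the work, as an engineer would, in place of code of your own. Each camera call takes 0.05 s, during which the arm holds its last target. There are 200 camera calls.

TASK

The long steel bar lies tipped on the balancing rig, one end down, with its weight hidden off-centre inside. Slide it gently along the rig, without lifting it off, until it tips up and balances level on the middle ridge alone with nothing holding it; then set the small marking saddle astride the bar, fully down and directly above the ridge, and leave the bar balanced there. Leave the two steel coupons and the soapstone holder where they are.

Things in the scene. Friction and masses are not known exactly. Their poses are not given: they have to be found in the camera images.
- ridge_top (a point): Middle of the flat top of the fixed rig's centre ridge, 70 mm above the worktop. y axis: along the bar; x across it; z up. The ridge top is 16 mm wide along y and 50 mm long across (x).
- rig: Fixed rig: dark base plate 90 x 330 x 12 mm, long side along its y; origin under its middle. At y = +135 and -135 mm stand two forked rests 12 mm thick along y, their tops 13.5 mm lower than the ridge. Fork cheeks, 29 mm apart inside, up to 92 mm above the worktop, guide the bar sideways, so it can only slide along y and rock.
- bar_center (a point): Geometric centre of the bare-steel box-section bar, 400 mm long (its y, same sense as the rig's), 24 wide (x), 20 high (z), 0.65 to 0.81 kg. At first it lies on the ridge and on the -y rest, -y end down (0.1 rad). A slug fixed inside puts the balance point up to 40 mm either way from the centre, at first 18 to 106 mm to the -y side of the ridge.
- bar: The same bar; origin at the centre of its underside, 10 mm below bar_center. It rocks level once its balance point is over the ridge top, and tips onto the +y rest if pushed beyond. A finger's friction on it is enough to stop it rocking, so move the finger clear to see.
- saddle_center (a point): Centre of the loose aluminium marking saddle, 24.5 mm above its feet: an inverted U standing on two legs, 39 mm wide (its x), 22 mm in y, 49 mm high over all, 0.06 kg. The channel between the legs, 30 mm wide and 16 mm deep from the feet, runs along its y. On the 5 mm thick top stands a grip tab 12 mm thick in x, 20 mm in y, 28 mm high.
- saddle: The same saddle; origin between its feet. Seated on the bar, saddle_center is 18.5 mm above bar_center; its y runs along the bar, either way round.
- coupon_0: Bystander: loose steel coupon 50 x 75 x 13 mm, flat on the worktop; origin at its underside.
- coupon_1: Bystander: loose steel coupon 50 x 50 x 13 mm, flat on the worktop; origin at its underside.
- soapstone_holder: Bystander: loose slim soapstone holder 14 x 140 x 10 mm, flat on the worktop; origin at its underside.

How it is judged:
By the outcome, as a careful person would: the job done as asked, in the order asked, and still so for the second after the job is handed in, with the robot touching nothing.
It also fails if it takes over 72 s, if anything falls off the work surface, if the arm or the gripper's body presses on something with over 40 N, if the wrist force passes 120 N, or if a joint passes its speed limit or range.

## Working session

There is one attempt and no reset: what is moved stays moved. The work goes in short steps, Python scripts to look and compute and a shell command to move; the robot and the scene stay as the last step left them, time stands still between calls to the robot, and variables do not carry over. Pictures are saved under pics/ and viewed, at most 10 in all, crops included, and the job is handed in when it is done.

```bash
mkdir -p pics
cat > h.py <<'E'
import numpy as np,cv2
from bench import ctrl,camera
def snap(n,f,crop=None,s=1):
    c=camera(n);im=c["color"]
    if crop: x0,y0,x1,y1=crop;im=im[y0:y1,x0:x1]
    if s!=1: im=cv2.resize(im,None,fx=s,fy=s,interpolation=cv2.INTER_CUBIC)
    cv2.imwrite("pics/"+f,im);return c
def ray(c,u,v):
    d=np.array(c["rotation"])@np.array([(u-c["cx"])/c["fx"],(v-c["cy"])/c["fy"],1]);return np.array(c["xyz"]),d
def onz(c,u,v,z):
    o,d=ray(c,u,v);return o+d*(z-o[2])/d[2]
def proj(c,p):
    q=np.array(c["rotation"]).T@(np.array(p)-np.array(c["xyz"]));return c["fx"]*q[0]/q[2]+c["cx"],c["fy"]*q[1]/q[2]+c["cy"]
E
python3 - <<'E'
from h import *
for n in("top","scene"):
    c=snap(n,n+"0.png");print(n,c["fx"],c["cx"],c["cy"],np.round(c["xyz"],3),np.round(c["rotation"],3).tolist())
o=ctrl.get_obs();print(o["time_s"],o["eef_pos"],o["eef_rot"],ctrl.finger_overhang)
E
```

```text
top 574.041407248263 326.6263690834306 236.98137901193877 [0.363 0.063 1.121] [-0.014, 0.709, -0.704, 0.038]
scene 580.8952762755121 314.4866510046656 243.31253932988076 [-0.483 -0.723  0.592] [-0.5, 0.756, -0.354, 0.232]
0.1 [ 0.21950229 -0.53093005  0.23849496] [-7.91308799e-04  9.80871083e-01  1.94656859e-01  6.25505611e-06] 0.008
```

View pics/top0.png

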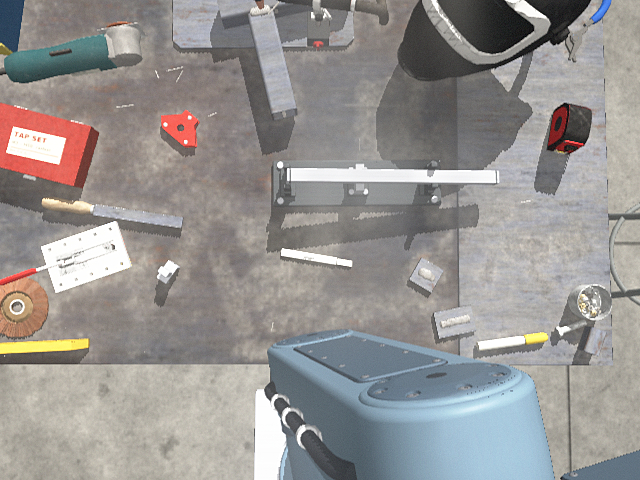

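View pics/scene0.png

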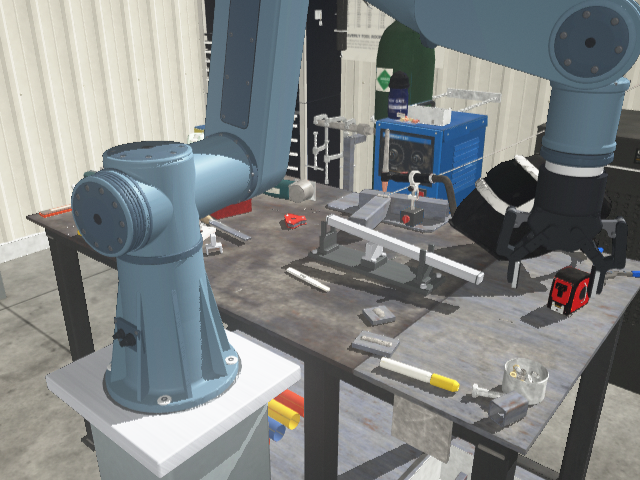

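Run:
```python
from h import *
c=camera("top");s=camera("scene")
im=c["color"]
a=cv2.resize(im[140:225,255:515],(780,255),interpolation=cv2.INTER_CUBIC)
b=cv2.resize(im[245:305,130:210],(400,300),interpolation=cv2.INTER_CUBIC)
d=cv2.resize(s["color"][205:305,310:490],(380,211),interpolation=cv2.INTER_CUBIC)
o=np.zeros((560,790,3),np.uint8);o[:255,:780]=a;o[258:558,:400]=b;o[258:469,405:785]=d
cv2.imwrite("pics/a.png",o)
for u,v,z in[(280,164,.03),(436,164,.092),(356,176,.09),(285,172,.1),(498,177,.07),(168,272,.03)]:print(u,v,onz(c,u,v,z).round(4))
```

```text
Traceback (most recent call last):
  File "h.py", line 11, in onz
    o,d=ray(c,u,v);return o+d*(z-o[2])/d[2]
        ~~~^^^^^^^
  File "h.py", line 9, in ray
    d=np.array(c["rotation"])@np.array([(u-c["cx"])/c["fx"],(v-c["cy"])/c["fy"],1]);return np.array(c["xyz"]),d
      ~~~~~~~~~~~~~~~~~~~~~~~^~~~~~~~~~~~~~~~~~~~~~~~~~~~~~~~~~~~~~~~~~~~~~~~~~~~~~
ValueError: matmul: Input operand 1 has a mismatch in its core dimension 0, with gufunc signature (n?,k),(k,m?)->(n?,m?) (size 3 is different from 4)
```

View pics/a.png

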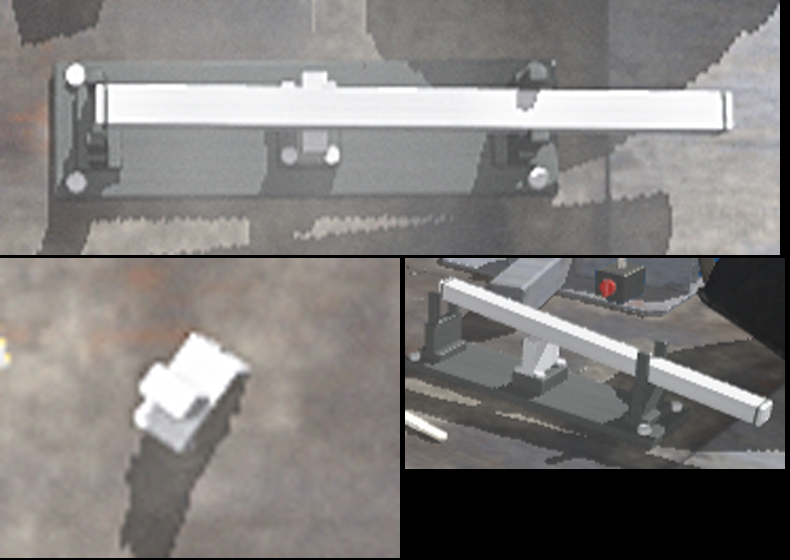

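```bash
sed -i 's/^def snap/from scipy.spatial.transform import Rotation as R\ndef cam(n):\n    c=camera(n);q=c["rotation"];c["rotation"]=R.from_quat([q[1],q[2],q[3],q[0]]).as_matrix();return c\ndef snap/; s/c=camera(n);im/c=cam(n);im/' h.py
python3 - <<'E'
from h import *
c=cam("top")
for u,v,z in[(272.7,161,.012),(440,160.7,.012),(440,205,.012),(272.7,206.7,.012),(359.8,164,.07),(359.8,190.7,.07),(289.7,174.8,.105),(497,176.7,.065)]:print(u,v,onz(c,u,v,z).round(4))
P=lambda x,y,z:onz(c,130+x/5,245+(y-258)/5,z)
pl=np.array([P(195,332,.021),P(248,370,.021),P(182,450,.021),P(135,410,.021)]);print(pl.round(4),pl.mean(0))
tb=np.array([P(145,385,.049),P(160,362,.049),P(207,398,.049),P(192,419,.049)]);print(tb.round(4),tb.mean(0))
for p in(pl[1]-pl[2],pl[0]-pl[3],tb[2]-tb[1]):print(np.degrees(np.arctan2(p[1],p[0])))
E
```

```text
272.7 161 [0.5938 0.1315 0.012 ]
440 160.7 [ 0.599  -0.1973  0.012 ]
440 205 [ 0.5111 -0.1966  0.012 ]
272.7 206.7 [0.504  0.1303 0.012 ]
359.8 164 [ 0.5784 -0.0336  0.07  ]
359.8 190.7 [ 0.5283 -0.0337  0.07  ]
289.7 174.8 [0.5499 0.0951 0.105 ]
497 176.7 [ 0.5588 -0.2926  0.065 ]
[[0.3992 0.3247 0.021 ]
 [0.3849 0.3044 0.021 ]
 [0.3545 0.3284 0.021 ]
 [0.3695 0.3464 0.021 ]] [0.3770128  0.32595225 0.021     ]
[[0.3785 0.3358 0.049 ]
 [0.3871 0.3305 0.049 ]
 [0.3739 0.313  0.049 ]
 [0.3661 0.3182 0.049 ]] [0.37642427 0.32438414 0.049     ]
-38.26207382320796
-36.1722572766875
-126.80475488169448
```

```bash
python3 -m pendant '[[0.212,0.1225,0,0,0,0.0953],[0.212,0.1225,0,0,0,0.0953],[0.212,0.1225,0,0,0,0.0953],[0.212,0.1225,0,0,0,0.0953],[0.212,0.1225,0,0,0,0.0953],[0.212,0.1225,0,0,0,0.0953],[0.212,0.1225,0,0,0,0.0953],[0.212,0.1225,0,0,0,0.0953],[0,0,-0.2,0,0,0],[0,0,-0.2,0,0,0]]' -1
```

```text
time_s: 1.5
eef_pos: [0.5597, -0.3348, 0.1586]
eef_rot: [0.001, 0.7, 0.714, -0.0]
wrist_force: [-0.3, -0.2, -0.8]
opening: 0.0
grasp_force: 0.0
```

```bash
python3 -m pendant '[[0,0,-0.25,0,0,0],[0,0,-0.25,0,0,0],[0,0.05,0,0,0,0],[0,0.05,0,0,0,0],[0,0.03,0,0,0,0],[0,0.03,0,0,0,0],[0,0.03,0,0,0,0],[0,0.03,0,0,0,0],[0,0,0,0,0,0],[0,0,0,0,0,0]]' -1
python3 - <<'E'
from h import *
c=cam("top");s=cam("scene")
a=cv2.resize(c["color"][140:225,255:515],(780,255),interpolation=cv2.INTER_CUBIC)
d=cv2.resize(s["color"][200:305,310:500],(570,315),interpolation=cv2.INTER_CUBIC)
o=np.zeros((575,790,3),np.uint8);o[:255,:780]=a;o[258:573,:570]=d
cv2.imwrite("pics/b.png",o)
E
```

```text
time_s: 2.75
eef_pos: [0.5611, -0.2944, 0.0632]
eef_rot: [0.004, 0.701, 0.714, -0.0]
wrist_force: [0.4, -5.4, 5.6]
opening: -0.001
grasp_force: 2.8
```

View pics/b.png

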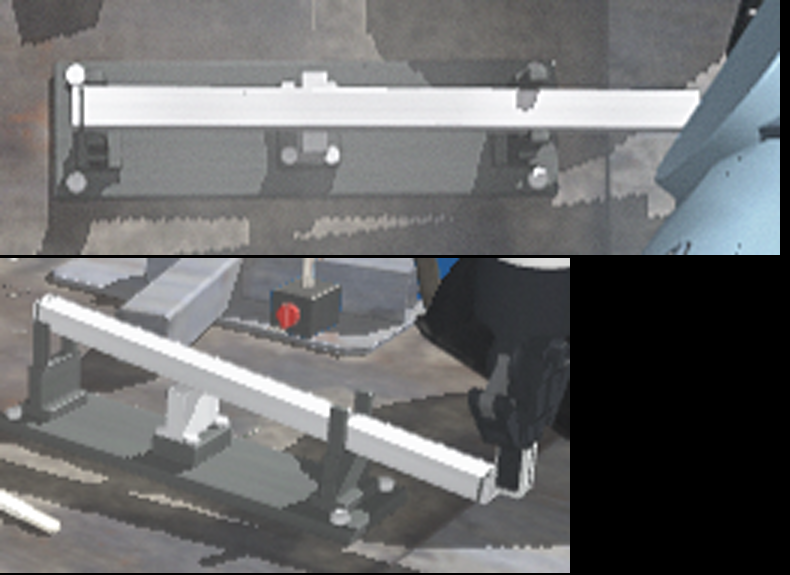

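```bash
cat >> h.py <<'E'
RX,RY,A=.5533,-.0336,np.radians(1.1)
def rig(x,y,z): return [RX+x*np.cos(A)-y*np.sin(A),RY+x*np.sin(A)+y*np.cos(A),z]
def tilt():
    s=cam("scene");g=s["color"].min(2)
    us=np.arange(340,405);vs=[]
    p=lambda y,t:proj(s,rig(-.012,y,.09+y*t+(.0008 if t else 0)))
    for u in us:
        col=g[200:300,u].astype(int);k=np.where(col>190)[0];vs.append(k.mean()+200 if len(k) else np.nan)
    vs=np.array(vs);m=~np.isnan(vs);k=np.polyfit(us[m],vs[m],1)
    for _ in range(3):
        r=abs(np.polyval(k,us)-vs);m=m&(r<3);k=np.polyfit(us[m],vs[m],1)
    out=[]
    for t in(-.1,0,.1):
        a,b=p(.1,t),p(-.05,t);out.append(round((b[1]-a[1])/(b[0]-a[0]),3))
    c=cam("top");row=c["color"][175,255:330].min(1);
    k2=np.where(row>215)[0]
    print("slope",k.round(3),"pred -.1,0,.1:",out,"n",m.sum(),"left white col",k2[0]+255 if len(k2) else None)
E
python3 -m pendant '[[0,0.03,0,0,0,0],[0,0.03,0,0,0,0],[0,0.03,0,0,0,0],[0,0,0,0,0,0],[0,-0.03,0,0,0,0],[0,-0.05,0,0,0,0],[0,-0.05,0,0,0,0],[0,0,0,0,0,0],[0,0,0,0,0,0],[0,0,0,0,0,0]]' -1; python3 -c "
from h import *;tilt()"
```

```text
time_s: 4.1
eef_pos: [0.5587, -0.299, 0.059]
eef_rot: [-0.0, 0.7, 0.714, 0.0]
wrist_force: [-0.4, -0.4, -0.6]
opening: -0.001
grasp_force: 0.0
slope [ 0.386 88.193] pred -.1,0,.1: [np.float64(0.169), np.float64(0.281), np.float64(0.393)] n 45 left white col 270
```

```bash
python3 -m pendant '[[0,0.07,0,0,0,0],[0,0.05,0,0,0,0],[0,0.03,0,0,0,0],[0,0.03,0,0,0,0],[0,0,0,0,0,0],[0,-0.03,0,0,0,0],[0,-0.05,0,0,0,0],[0,-0.05,0,0,0,0],[0,0,0,0,0,0],[0,0,0,0,0,0]]' -1; python3 -c "
from h import *;tilt()"
```

```text
time_s: 5.45
eef_pos: [0.5586, -0.2894, 0.059]
eef_rot: [-0.0, 0.701, 0.713, 0.0]
wrist_force: [-0.4, -0.3, -0.3]
opening: 0.003
grasp_force: 0.0
slope [  0.197 159.028] pred -.1,0,.1: [np.float64(0.169), np.float64(0.281), np.float64(0.393)] n 42 left white col 261
```

```bash
python3 -m pendant '[[0,0.07,0,0,0,0],[0,0.05,0,0,0,0],[0,0.03,0,0,0,0],[0,0.03,0,0,0,0],[0,0,0,0,0,0],[0,-0.03,0,0,0,0],[0,-0.05,0,0,0,0],[0,-0.05,0,0,0,0],[0,0,0,0,0,0],[0,0,0,0,0,0]]' -1; python3 -c "
from h import *;tilt()"
```

```text
time_s: 6.8
eef_pos: [0.5586, -0.2794, 0.0591]
eef_rot: [-0.0, 0.701, 0.714, 0.0]
wrist_force: [-0.7, 0.7, -0.7]
opening: -0.0
grasp_force: 0.0
slope [1.55000e-01 1.74631e+02] pred -.1,0,.1: [np.float64(0.169), np.float64(0.281), np.float64(0.393)] n 42 left white col 256
```

I should have read the first result before sending the second push. I'll look now.

Run:
```python
from h import *
c=cam("top");s=cam("scene")
a=cv2.resize(c["color"][140:225,225:485],(780,255),interpolation=cv2.INTER_CUBIC)
d=cv2.resize(s["color"][200:305,300:490],(570,315),interpolation=cv2.INTER_CUBIC)
o=np.zeros((575,790,3),np.uint8);o[:255,:780]=a;o[258:573,:570]=d
cv2.imwrite("pics/c.png",o);tilt()
```

```text
slope [1.56000e-01 1.74384e+02] pred -.1,0,.1: [np.float64(0.169), np.float64(0.281), np.float64(0.393)] n 42 left white col 256
```

View pics/c.png

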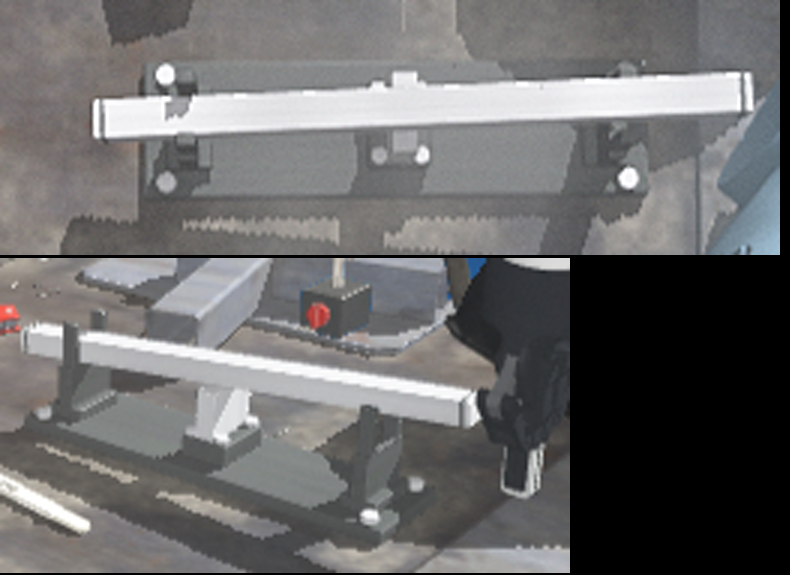

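Run:
```python
from h import *
c=cam("top")
for u,v,z in[(255.7,179.7,.067),(475.7,171,.115),(279,175,.106),(270,175,.106),(261,177,.067),(256,177,.067)]:print(u,onz(c,u,v,z).round(4))
```

```text
255.7 [0.5469 0.1589 0.067 ]
475.7 [ 0.5594 -0.2374  0.115 ]
279 [0.5491 0.1141 0.106 ]
270 [0.5489 0.1301 0.106 ]
261 [0.5521 0.1493 0.067 ]
256 [0.552  0.1585 0.067 ]
```

```bash
python3 -m pendant '[[0,0,0.3,0,0,0],[0,0,0.3,0,0,0],[-0.006,0.3,0,0,0,0],[-0.006,0.3,0,0,0,0],[-0.006,0.3,0,0,0,0],[-0.006,0.3,0,0,0,0],[-0.006,0.3,0,0,0,0],[-0.006,0.3,0,0,0,0],[-0.006,0.3,0,0,0,0],[-0.006,0.3,0,0,0,0]]' -1
```

```text
time_s: 8.4
eef_pos: [0.5489, 0.2026, 0.1796]
eef_rot: [0.0, 0.7, 0.714, 0.0]
wrist_force: [0.9, -0.3, -1.0]
opening: 0.002
grasp_force: 0.0
```

```bash
python3 -m pendant '[[0,0,-0.3,0,0,0],[0,0,-0.3,0,0,0],[0,-0.05,0,0,0,0],[0,-0.05,0,0,0,0],[0,-0.03,0,0,0,0],[0,-0.03,0,0,0,0],[0,-0.03,0,0,0,0],[0,-0.03,0,0,0,0],[0,0,0,0,0,0],[0,0,0,0,0,0]]' -1; python3 -c "
from h import *;tilt()"
```

```text
time_s: 9.65
eef_pos: [0.5516, 0.158, 0.0623]
eef_rot: [0.001, 0.701, 0.714, 0.003]
wrist_force: [0.4, 6.8, 5.9]
opening: 0.001
grasp_force: 3.6
slope [1.66000e-01 1.71003e+02] pred -.1,0,.1: [np.float64(0.169), np.float64(0.281), np.float64(0.393)] n 37 left white col 288
```

```bash
python3 -m pendant '[[0,0.02,0,0,0,0],[0,0.04,0,0,0,0],[0,0.06,0,0,0,0],[0,0,0,0,0,0],[0,0,0,0,0,0],[0,0,0,0,0,0],[0,0,0,0,0,0],[0,0,0,0,0,0],[0,0,0,0,0,0],[0,0,0,0,0,0]]' -1; python3 -c "
from h import *;tilt()"
```

```text
time_s: 11.0
eef_pos: [0.5492, 0.1805, 0.0593]
eef_rot: [0.0, 0.701, 0.714, 0.0]
wrist_force: [0.7, -0.2, 0.5]
opening: -0.001
grasp_force: 0.0
slope [  0.321 113.12 ] pred -.1,0,.1: [np.float64(0.169), np.float64(0.281), np.float64(0.393)] n 45 left white col 268
```

Run:
```python
from h import *
for i in range(3): tilt()
c=cam("top");s=cam("scene")
a=cv2.resize(c["color"][140:225,225:485],(780,255),interpolation=cv2.INTER_CUBIC)
d=cv2.resize(s["color"][200:305,300:490],(570,315),interpolation=cv2.INTER_CUBIC)
o=np.zeros((575,790,3),np.uint8);o[:255,:780]=a;o[258:573,:570]=d
cv2.imwrite("pics/d.png",o)
```

```text
slope [  0.27  132.096] pred -.1,0,.1: [np.float64(0.169), np.float64(0.281), np.float64(0.393)] n 41 left white col 269
slope [  0.213 153.357] pred -.1,0,.1: [np.float64(0.169), np.float64(0.281), np.float64(0.393)] n 37 left white col 268
slope [  0.235 145.137] pred -.1,0,.1: [np.float64(0.169), np.float64(0.281), np.float64(0.393)] n 34 left white col 268
```

View pics/d.png

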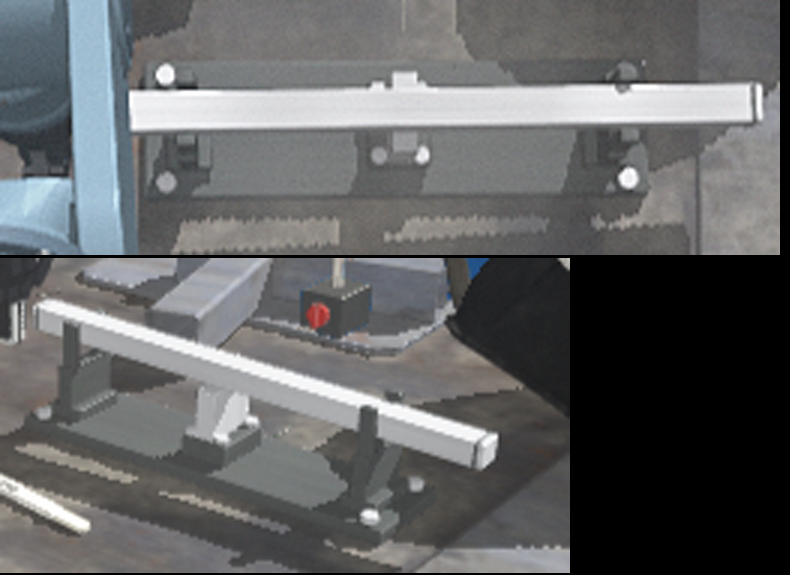

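The bar is rocking about level and has not settled, so it is inside the balance window. I'll wait for it to settle.

```bash
python3 -m pendant '[[0,0.05,0,0,0,0],[0,0.05,0,0,0,0],[0,0,0,0,0,0],[0,0,0,0,0,0],[0,0,0,0,0,0],[0,0,0,0,0,0],[0,0,0,0,0,0],[0,0,0,0,0,0],[0,0,0,0,0,0],[0,0,0,0,0,0]]' -1; python3 -c "
from h import *;tilt();tilt()
tilt()"
```

```text
time_s: 12.75
eef_pos: [0.5492, 0.2006, 0.0593]
eef_rot: [-0.0, 0.701, 0.714, -0.0]
wrist_force: [-0.7, -0.4, 0.3]
opening: 0.003
grasp_force: 0.0
slope [  0.29  124.874] pred -.1,0,.1: [np.float64(0.169), np.float64(0.281), np.float64(0.393)] n 36 left white col 262
slope [  0.255 137.759] pred -.1,0,.1: [np.float64(0.169), np.float64(0.281), np.float64(0.393)] n 38 left white col 262
slope [  0.273 131.193] pred -.1,0,.1: [np.float64(0.169), np.float64(0.281), np.float64(0.393)] n 39 left white col 262
```

```bash
python3 -m pendant '[[0,0,0.3,0,0,0],[-0.1435,0.1037,0,0,0,-0.0706],[-0.1435,0.1037,0,0,0,-0.0706],[-0.1435,0.1037,0,0,0,-0.0706],[-0.1435,0.1037,0,0,0,-0.0706],[-0.1435,0.1037,0,0,0,-0.0706],[-0.1435,0.1037,0,0,0,-0.0706],[0,0,-0.15,0,0,0],[0,0,0,0,0,0],[0,0,0,0,0,0]]' 0
python3 - <<'E'
from h import *
tilt();tilt()
c=snap("top","e.png",(130,120,520,330),2)
print(ctrl.get_obs()["eef_pos"],ctrl.get_obs()["eef_rot"])
E
```

```text
time_s: 14.3
eef_pos: [0.3775, 0.325, 0.0899]
eef_rot: [0.0, 0.895, 0.446, 0.0]
wrist_force: [0.4, -0.7, -0.1]
opening: 0.496
grasp_force: 0.0
slope [  0.269 132.447] pred -.1,0,.1: [np.float64(0.169), np.float64(0.281), np.float64(0.393)] n 48 left white col 262
slope [  0.272 131.604] pred -.1,0,.1: [np.float64(0.169), np.float64(0.281), np.float64(0.393)] n 47 left white col 262
[0.37771424 0.32503065 0.09002268] [-7.53397356e-06  8.95294636e-01  4.45474020e-01  6.42862536e-04]
```

View pics/e.png

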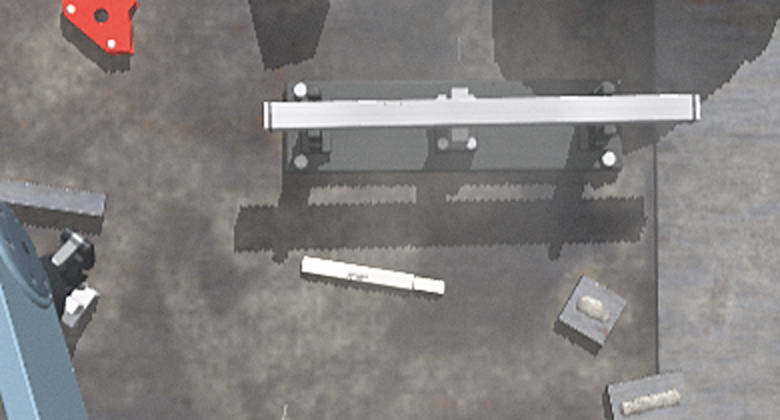

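```bash
python3 -m pendant '[[0,0,-0.15,0,0,0],[0,0,-0.1,0,0,0],[0,0,-0.035,0,0,0],[0,0,0,0,0,0],[0,0,0,0,0,0],[0,0,0,0,0,0],[0,0,0,0,0,0],[0,0,0,0,0,0],[0,0,0,0,0,0],[0,0,0,0,0,0]]' 0
python3 - <<'E'
from h import *
c=cam("top")
p=onz(c,262,177.5,.09);q=onz(c,480,173.5,.09);d=p-q;print(p,q,np.degrees(np.arctan2(d[1],d[0])),np.hypot(*d[:2]),(p+q)/2)
t=(RY-q[1])/d[1];print("bar x at ridge y",(q+t*d))
E
```

```text
time_s: 15.8
eef_pos: [0.3769, 0.325, 0.0323]
eef_rot: [-0.0, 0.895, 0.446, -0.0]
wrist_force: [0.4, 0.1, -0.3]
opening: 0.501
grasp_force: 0.0
[0.54708327 0.14554726 0.09      ] [ 0.5596993 -0.2527321  0.09     ] 91.81431286875856 0.39847912233442245 [ 0.55339129 -0.05359242  0.09      ]
bar x at ridge y [ 0.552758 -0.0336    0.09    ]
```

```bash
python3 -m pendant '[[0,0,0,0,0,0],[0,0,0,0,0,0],[0,0,0,0,0,0],[0,0,0,0,0,0],[0,0,0,0,0,0],[0,0,0,0,0,0],[0,0,0.1,0,0,0],[0,0,0.2,0,0,0],[0,0,0.25,0,0,0],[0,0,0.25,0,0,0]]' -1
```

```text
time_s: 17.1
eef_pos: [0.3763, 0.3246, 0.1932]
eef_rot: [0.0, 0.895, 0.446, -0.001]
wrist_force: [1.0, 1.5, -0.5]
opening: 0.128
grasp_force: 58.7
```

```bash
python3 -m pendant '[[0.1103,-0.224,0,0,0,0.054],[0.1103,-0.224,0,0,0,0.054],[0.1103,-0.224,0,0,0,0.054],[0.1103,-0.224,0,0,0,0.054],[0.1103,-0.224,0,0,0,0.054],[0.1103,-0.224,0,0,0,0.054],[0.1103,-0.224,0,0,0,0.054],[0.1103,-0.224,0,0,0,0.054],[0,0,-0.2,0,0,0],[0,0,0,0,0,0]]' -1
python3 - <<'E'
from h import *
tilt()
s=snap("scene","f.png",(330,180,430,280),6)
o=ctrl.get_obs();print(o["eef_pos"],o["eef_rot"])
z=o["eef_pos"][2]-.0323
for n,p in(("ridge near end",rig(-.025,0,.07)),("ridge -y corner",rig(-.025,-.008,.07)),("ridge +y corner",rig(-.025,.008,.07)),("foot near -y",rig(-.0195,-.011,z)),("foot near +y",rig(-.0195,.011,z)),("shoulder -y",rig(-.0195,-.011,z+.021)),("shoulder +y",rig(-.0195,.011,z+.021))):
    u,v=proj(s,p);print(n,round((u-330)*6),round((v-180)*6))
E
```

```text
time_s: 18.35
eef_pos: [0.5505, -0.0332, 0.1487]
eef_rot: [-0.004, 0.696, 0.718, -0.002]
wrist_force: [-0.2, 0.2, 0.4]
opening: 0.126
grasp_force: 58.7
slope [  0.268 132.812] pred -.1,0,.1: [np.float64(0.169), np.float64(0.281), np.float64(0.393)] n 52 left white col 262
[ 0.55366787 -0.03293762  0.15319497] [2.44539886e-04 6.95511832e-01 7.18514585e-01 1.51221744e-04]
ridge near end 229 384
ridge -y corner 247 389
ridge +y corner 211 379
foot near -y 266 262
foot near +y 217 249
shoulder -y 268 209
shoulder +y 219 196
```

View pics/f.png

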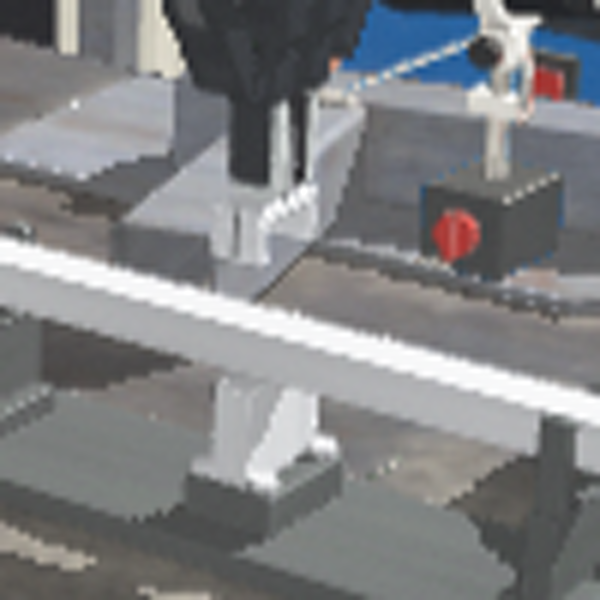

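```bash
python3 -m pendant '[[-0.004,-0.005,0,0,0,0],[0,0,-0.08,0,0,0],[0,0,-0.06,0,0,0],[0,0,-0.03,0,0,0],[0,0,-0.02,0,0,0],[0,0,-0.02,0,0,0],[0,0,-0.01,0,0,0],[0,0,-0.005,0,0,0],[0,0,0,0,0,0],[0,0,0,0,0,0]]' -1
python3 - <<'E'
from h import *
tilt()
s=snap("scene","g.png",(330,180,430,280),6)
E
```

```text
time_s: 19.75
eef_pos: [0.5528, -0.0344, 0.1075]
eef_rot: [0.0, 0.696, 0.718, 0.0]
wrist_force: [-0.2, 0.2, -0.8]
opening: 0.128
grasp_force: 58.7
slope [  0.291 124.586] pred -.1,0,.1: [np.float64(0.169), np.float64(0.281), np.float64(0.393)] n 30 left white col 262
```

View pics/g.png

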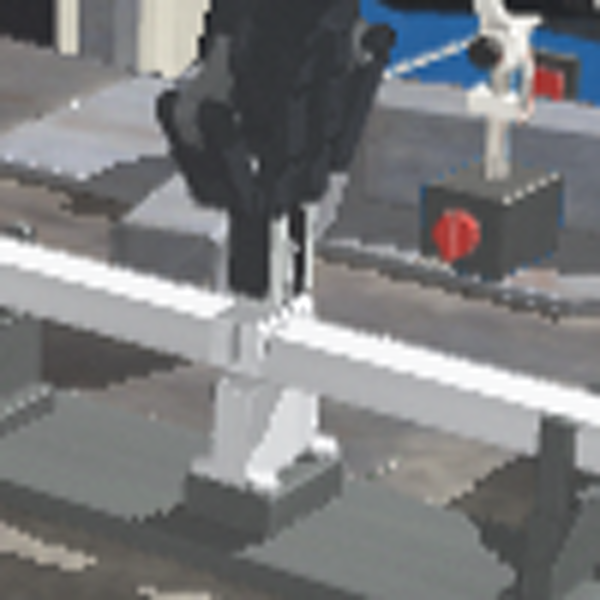

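```bash
python3 -m pendant '[[0,0,-0.003,0,0,0],[0,0,-0.002,0,0,0],[0,0,0,0,0,0],[0,0,0,0,0,0],[0,0,0,0,0,0],[0,0,0,0,0,0],[0,0,0,0,0,0],[0,0,0,0,0,0],[0,0,0,0,0,0],[0,0,0,0,0,0]]' -
```

```text
time_s: 21.15
eef_pos: [0.5527, -0.0344, 0.1064]
eef_rot: [0.0, 0.696, 0.718, -0.0]
wrist_force: [-0.9, 0.8, 3.3]
opening: 0.127
grasp_force: 59.2
```

```bash
python3 -m pendant '[[0,0,0,0,0,0],[0,0,0,0,0,0],[0,0,0,0,0,0],[0,0,0,0,0,0],[0,0,0,0,0,0],[0,0,0.05,0,0,0],[0,0,0.15,0,0,0],[0,0,0.25,0,0,0],[0,0,0.25,0,0,0],[0,0,0,0,0,0]]' -0.3; python3 -c "
from h import *;tilt()"
```

```text
time_s: 22.4
eef_pos: [0.5555, -0.0351, 0.2524]
eef_rot: [0.005, 0.696, 0.718, 0.002]
wrist_force: [0.4, 1.0, -0.6]
opening: 0.349
grasp_force: 0.0
slope [  0.27  132.295] pred -.1,0,.1: [np.float64(0.169), np.float64(0.281), np.float64(0.393)] n 50 left white col 262
```

Seated with light contact and released. I'll move the arm aside so nothing blocks the view, then check.

```bash
python3 -m pendant '[[0,0.25,0.1,0,0,0],[0,0.3,0.1,0,0,0],[0,0.3,0,0,0,0],[-0.1,0.3,0,0,0,0],[-0.1,0.3,0,0,0,0],[-0.1,0.2,0,0,0,0],[0,0,0,0,0,0],[0,0,0,0,0,0],[0,0,0,0,0,0],[0,0,0,0,0,0]]' -
python3 - <<'E'
from h import *
tilt();tilt()
c=cam("top");s=cam("scene")
z=lambda i,x,y,w,h,k:cv2.resize(i[y:y+h,x:x+w],None,fx=k,fy=k,interpolation=cv2.INTER_CUBIC)
o=np.zeros((590,790,3),np.uint8)
a=z(c["color"],325,150,70,54,5.5);o[:a.shape[0],:a.shape[1]]=a
b=z(s["color"],335,200,70,54,5.5);o[:b.shape[0],390:390+b.shape[1]]=b
d=z(s["color"],290,190,210,96,3);o[300:588,:630]=d
cv2.imwrite("pics/i.png",o)
E
```

```text
time_s: 23.75
eef_pos: [0.4937, 0.2923, 0.2858]
eef_rot: [-0.0, 0.696, 0.718, -0.0]
wrist_force: [0.4, 0.4, -0.5]
opening: 0.35
grasp_force: 0.0
slope [  0.271 131.829] pred -.1,0,.1: [np.float64(0.169), np.float64(0.281), np.float64(0.393)] n 51 left white col 262
slope [  0.271 131.829] pred -.1,0,.1: [np.float64(0.169), np.float64(0.281), np.float64(0.393)] n 51 left white col 262
```

View pics/i.png

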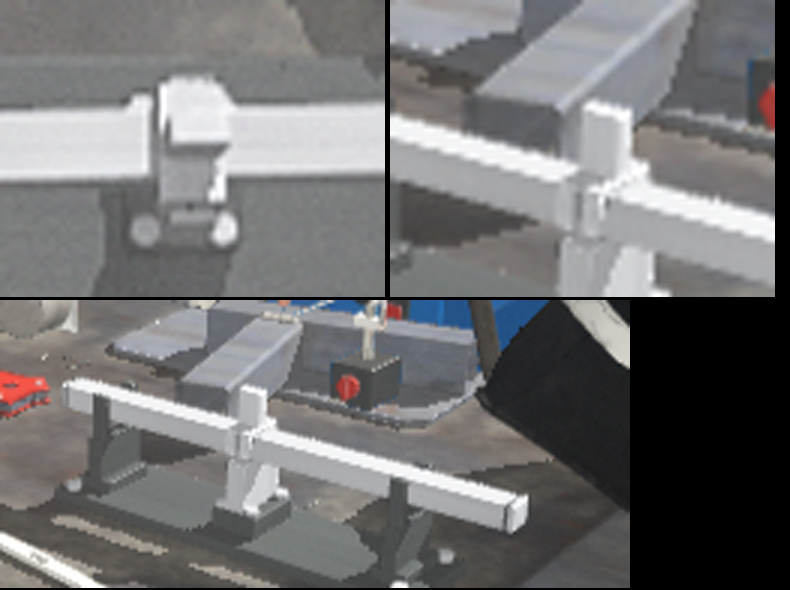

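The bar is level and still, with the saddle astride it. In the top view the saddle centre is at column 360.3 and the ridge at 359.9.

```bash
python3 -c "
from bench import ctrl;print(ctrl.hand_in())"
```

```text
the job is handed in; nothing more can be done
None
```

I handed the job in at about 24 s: the bar balances level on the ridge, after one push too far that I corrected by sliding it back, and the saddle is seated astride it within about 1 mm of the ridge centre in the camera view, with the arm clear and the coupons and holder untouched.

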